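# Restock the flap-covered capacitor crate and tally the batch

## Task

Open the batch on the bench counter: swing its sprung lever right round to its stop and let it spring back. Then put every tall capacitor can from the bench into the flap-covered crate, one to a cell, upright and standing on the cell's floor; some cells already hold short cans hidden under their flaps, so feel for the empty ones. When all are in, swing the counter's lever to its stop and let it spring back once more to close the batch, and leave the other things on the bench where they are.

Things in the scene. Friction and masses are not known exactly. Their poses are not given: they have to be found in the camera images.
- crate: grey covered crate fixed to the bench, 210 x 210 mm, 56 mm high, 3 x 3 cells. Origin: centre of its underside, z up, x and y along its sides. Cell centres lie at x, y = -64, 0 or +64 mm in its frame. Each opening in the cover is 46 mm square; bars 18 mm wide lie between. Four of the nine cells, different each time, are taken; from outside all shut cells look alike.
- crate_cover (a point): centre of the cover's top face, over the middle cell. A light sprung aluminium flap, its face 4.5 mm under the cover's top, closes each opening; hinged on the cell's +x edge, it swings down under less than 1 N, lies clear of the opening when fully open and springs shut when free. Every flap moves a little, also over a taken cell.
- crate_floor (a point): centre of the middle cell's floor, 4 mm above the bench (all floors alike). Empty cell: what is pushed on the flap goes down freely to the floor; a tall can standing there keeps the flap open and stands 38 mm proud of the cover. Taken cell: a fixed short can, its top 49 mm above the bench, lies just under the flap, so what is pushed in stops dead 7 mm below the cover's top.
- cap0: tall bare-aluminium capacitor can, an upright cylinder 36 mm in diameter and 90 mm high, about 0.2 kg, bottom-heavy (a dark steel foot makes its lowest 10 mm), two flat brass terminals 2.5 mm high on its black top; starts standing on the bench. Origin: centre of its underside, z up along its axis. 4 or 5 of the cans cap0 to cap4 are present.
- cap1: tall bare-aluminium capacitor can, an upright cylinder 36 mm in diameter and 90 mm high, about 0.2 kg, bottom-heavy (a dark steel foot makes its lowest 10 mm), two flat brass terminals 2.5 mm high on its black top; starts standing on the bench. Origin: centre of its underside, z up along its axis. 4 or 5 of the cans cap0 to cap4 are present.
- cap2: tall bare-aluminium capacitor can, an upright cylinder 36 mm in diameter and 90 mm high, about 0.2 kg, bottom-heavy (a dark steel foot makes its lowest 10 mm), two flat brass terminals 2.5 mm high on its black top; starts standing on the bench. Origin: centre of its underside, z up along its axis. 4 or 5 of the cans cap0 to cap4 are present.
- cap3: tall bare-aluminium capacitor can, an upright cylinder 36 mm in diameter and 90 mm high, about 0.2 kg, bottom-heavy (a dark steel foot makes its lowest 10 mm), two flat brass terminals 2.5 mm high on its black top; starts standing on the bench. Origin: centre of its underside, z up along its axis. 4 or 5 of the cans cap0 to cap4 are present.
- cap4: tall bare-aluminium capacitor can, an upright cylinder 36 mm in diameter and 90 mm high, about 0.2 kg, bottom-heavy (a dark steel foot makes its lowest 10 mm), two flat brass terminals 2.5 mm high on its black top; starts standing on the bench. Origin: centre of its underside, z up along its axis. 4 or 5 of the cans cap0 to cap4 are present.
- counter: grey bench tally counter fixed to the bench, body 90 x 75 x 50 mm on a 120 x 95 mm foot plate, with a row of white number drums on its front (-x) face. Origin: centre of its underside, x to its back, y to its left, z up. The lever's vertical pivot is at x = +10 mm, y = 0.
- lever (a joint): angle of the counter's sprung steel lever (rad), which turns level above the counter's top: 0 at rest, pointing to the counter's front (-x), growing CLOCKWISE seen from above (the post moves towards the counter's +y) to the stop at 1.25. The spring pulls it back to 0 with 0.024 N m at 0, 0.124 N m at the stop (about 2.3 N at the post); let go, it returns in about half a second.
- lever_post (a point): top centre of the upright black round post at the end of the lever, 12 mm in diameter, standing 29 mm above the lever's arm, 55 mm from the pivot; its top is 100 mm above the bench. It can be pinched from above or pushed.
- fatcap: short fat aluminium can, 52 mm in diameter, 45 mm high: does not belong to the batch, leave it. Origin: centre of its underside.
- spool: grey wire spool, 48 mm in diameter, 42 mm high, standing on its end: leave it. Origin: centre of its underside.
- mug: white mug, 76 mm in diameter, 90 mm high: leave it. Origin: centre of its underside.
- driver: screwdriver lying on the bench: leave it. Origin: centre of its underside.
- transformer: small transformer, 44 x 50 x 40 mm: leave it. Origin: centre of its underside.
Things that resemble listed ones, but are neither listed nor needed, are in the scene too. Leave any purple look-alike of the cap1 alone.

How it is judged:
By the outcome, as a careful person would: the job done as asked, in the order asked, and still so for the second after the job is handed in, with the robot touching nothing.
Of cap0, cap1, cap2, cap3, cap4 only 4 to 5 are there at a start; the rules pass over those that are not, and their reading is None.
At some moment in a run one of cap0, cap1, cap2, cap3, cap4 may be knocked a few centimetres aside while the robot is not near it.
It also fails if it takes over 210 s, if anything falls off the work surface, if the arm or the gripper's body presses on something with over 40 N, if the wrist force passes 120 N, or if a joint passes its speed limit or range.

## Robot

A 6-joint arm with a two-finger parallel gripper is mounted at the origin on the work surface. World frame = base frame: x ahead of the robot, y to its left, z up, the work surface at z = 0. Lengths are in mm, angles in rad, forces in N, time in s.
With the tool pointing down it reaches from about 275 to 825 mm from the base axis. Payload 4.9 kg.
Tool frame: the origin (TCP) lies on the centre line of the jaws, within the pads' length; the fingertips stand 8 mm ahead of it and the grasp point (between the pads) lies 11 mm behind it; z points along the fingers, y is the line along which they close (so a half turn about z gives the same grasp; the last joint's range is limited). The gripper opens to 85 mm and grips with 20 to 120 N. Pads are 22 mm wide; open, the fingers measure 114 mm over their backs; the gripper's body (76 mm by 85 mm) begins 54 mm behind the grasp point. The pads swing forward as they close: fully open they stand 13 mm farther back than shut.
Start: joints at [1.092, 0.326, -0.193, 1.052, 0, 1.437], TCP at [185.9, 517.648, 203.581] pointing down, gripper open.
Joint ranges: [-2.65, 2.65], [-0.97, 1.79], [-1.3, 1.35], [-1.93, 2.1], [-1.47, 1.37], [-3.14, 3.14]. Speed limits (rad/s): [2.57, 2.57, 3.14, 3.14, 3.14, 3.14].

## Interface

Orientations are given as a unit quaternion [w, x, y, z].
In Python, from station import sensors, imaging, robot gives the robot as it stands.
- The arm moves only by the tool drive_tool, never from a script. Its argument "rows" is a list of rows, each a list of 7 numbers: the opening, from -1 (shut) to 1 (fully open), then the shift along the tool's x, y, z as a fraction of full scale, then the turn, a rotation vector about the tool's x, y, z as a fraction of full scale. In form: [[grip, x, y, z, rx, ry, rz], ...]. A call has 1 to 20 rows; each row is the pose to reach, as a shift and turn from the pose commanded when the call began, along the tool's axes at that moment; what a row does not reach only later rows make up. Full scale, the value 1, is 500 mm for a shift and 90 degrees for a turn. A row lasts 1/10 s, in which the tool goes at most 50 mm and 8.59 degrees, less where a joint would pass 70% of its speed; a pose out of reach is approached as far as the arm can. A call with a number of a shift or a turn outside -1 to 1 is refused whole. A call with a gripper value outside its range is refused whole. The fingers move at their own pace and stop on an object; "newtons" is the grip in N (left out, the last holds). Time passes only in rows, so rows that repeat a pose let the fingers close. It gives the time, the measured TCP pose, the force, the opening and the grip force at its end, in the units of the state.
- sensors.state(): the state, without advancing time (a new reading comes with each control period).
- imaging.capture(name): name is "scene" or "side" or "wrist"; returns a dict with "image" (420x560x3 uint8, red, green, blue), "intrinsics" (3x3 intrinsics, pixels), "origin" and "attitude" of the camera in the world. Camera axes: x right, y up, looking along -z (the intrinsics and any distortion apply to the point x, -y, -z); pixel columns grow to the right and rows downward; lengths in mm; the calibration is good to about 2 mm. The wrist camera is an equidistant fisheye: a pixel r from the principal point sees the ray r / f radians off the axis. A picture is of the moment at which its call begins. There is no depth.
- robot.job_done(): hands the job in; it is judged then, once.
The state is a dict: "time_s": time; "joint_positions": joint angles; "dq": joint speeds; "joint_torque": joint torques, N m; "tcp_pos": TCP position; "ee_rot": TCP orientation; "contact_force": force on the tool from outside, world axes, zero at the start; "torque": the same for the moment, N m; "grip_width": finger opening in mm; "grasp_force": force on a finger pad.
Only numpy, scipy, OpenCV 4.12 (cv2) and the standard library are available. Lean on these libraries where they do the work, as an engineer would, in place of code of your own. Each camera call takes 0.05 s, during which the arm holds its last target. There are 200 camera calls.

## Working session

There is one attempt and no reset: what is moved stays moved. The work goes in short steps, Python scripts to look and compute and a tool call to move; the robot and the scene stay as the last step left them, time stands still between calls to the robot, and variables do not carry over. Pictures are saved under pics/ and viewed, at most 14 in all, crops included, and the job is handed in when it is done.

Besides the shell and the picture viewer there is one more tool, called after "Emit:" as name([rows], argument=value, ...), one row to a line, values as JSON. drive_tool: Moves the arm, as the interface text tells. Its arguments: {"type":"object","properties":{"rows":{"type":"array","items":{"type":"array","items":{"type":"number"}}},"newtons":{"type":"number"}},"required":["rows"]}

```bash
mkdir -p pics; ls
cat > h.py <<'E'
import numpy as np, cv2
from scipy.spatial.transform import Rotation as R
from station import sensors, imaging, robot
def rot(a):
    a=np.array(a,float)
    return a if a.shape==(3,3) else R.from_quat(np.r_[a[1:],a[0]]).as_matrix()
def cap(n,save=None):
    c=imaging.capture(n); c['name']=n
    if save: cv2.imwrite('pics/'+save,c['image'][:,:,::-1])
    return c
def ray(c,u,v):
    K=np.array(c['intrinsics']); x=(u-K[0,2])/K[0,0]; y=(v-K[1,2])/K[1,1]
    if c['name']=='wrist':
        r=np.hypot(x,y); s=np.sin(r)/r if r>1e-9 else 1; d=np.array([x*s,-y*s,-np.cos(r)])
    else: d=np.array([x,-y,-1.])
    return np.array(c['origin'],float),rot(c['attitude'])@d
def pt(c,u,v,z):
    o,d=ray(c,u,v); return (o+d*(z-o[2])/d[2]).round(1)
def proj(c,p):
    K=np.array(c['intrinsics']); q=rot(c['attitude']).T@(np.array(p,float)-np.array(c['origin']))
    x,y,z=q[0],-q[1],-q[2]
    if c['name']=='wrist':
        r=np.hypot(x,y); t=np.arctan2(r,z); x,y=(x/r*t,y/r*t) if r>1e-9 else (0,0)
    else: x,y=x/z,y/z
    return (round(K[0,0]*x+K[0,2],1),round(K[1,1]*y+K[1,2],1))
E
python3 - <<'E'
from h import *
for n in ['scene','side','wrist']:
    c=cap(n,n+'0.png'); print(n,c['intrinsics'],c['origin'],c['attitude'])
print(sensors.state())
E
```

```text
pics
scene [[473.57256633   0.         270.4457528 ]
 [  0.         473.57256633 202.56637683]
 [  0.           0.           1.        ]] [ 977.71424175  554.21597784 1188.69361007] [0.3340035  0.08805217 0.25836983 0.90218263]
side [[501.18695885   0.         280.5288052 ]
 [  0.         501.18695885 213.95304851]
 [  0.           0.           1.        ]] [  44.03138549 -701.45946134  820.62282512] [ 0.86191795  0.40858696 -0.13584186 -0.26777067]
wrist [[325.1922621    0.         277.49358398]
 [  0.         325.1922621  216.55509474]
 [  0.           0.           1.        ]] [117.21039587 540.70669285 371.95947078] [ 0.80916951 -0.11925279 -0.0835299   0.56925058]
{'time_s': 0.15, 'joint_positions': array([ 1.09182097e+00,  3.26762053e-01, -1.93353916e-01,  1.05198421e+00,
       -6.43316970e-06,  1.43658830e+00]), 'dq': array([ 8.56217179e-04,  2.64000638e-05,  3.53154808e-03,  1.08848391e-03,
       -1.20191954e-03,  5.53746099e-04]), 'joint_torque': array([ 3.12964057e-04, -4.43704462e+01,  2.62664545e+01,  1.04686365e-02,
       -2.22173517e-04,  1.25419939e-05]), 'tcp_pos': array([185.66432335, 517.21505192, 202.98813874]), 'ee_rot': array([-1.93692095e-04,  1.71531131e-01,  9.85178484e-01, -6.22496756e-04]), 'contact_force': array([ 0.72348775, -0.42179532,  0.06721416]), 'torque': array([ 0.00623165, -0.0166071 ,  0.02847926]), 'grasp_force': 0.0, 'grip_width': 85.43249620113937}
```

View pics/scene0.png

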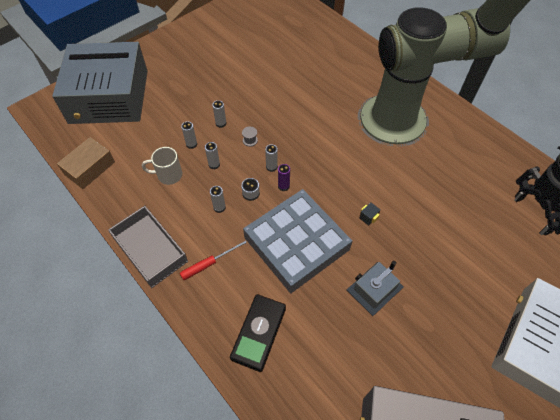

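View pics/side0.png

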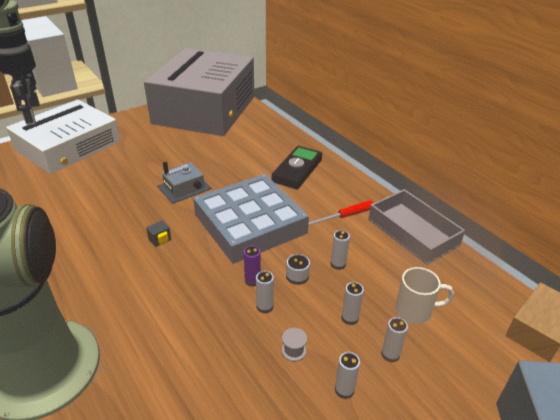

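Scene view: cans at (219,113), (189,134), (212,154), (271,157) and (217,198), with a purple look-alike at (284,177), the crate at (297,238) and the counter at (376,287). I'll check them in enlarged crops.

Run:
```python
import cv2,numpy as np
a=cv2.imread('pics/scene0.png')
c1=cv2.resize(a[85:225,160:310],None,fx=4,fy=4,interpolation=cv2.INTER_CUBIC)
cv2.imwrite('pics/c1.png',c1)
c2=cv2.resize(a[185:320,235:415],None,fx=4.4,fy=4.4,interpolation=cv2.INTER_CUBIC)
cv2.imwrite('pics/c2.png',c2)
```

```text
(no output)
```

View pics/c1.png

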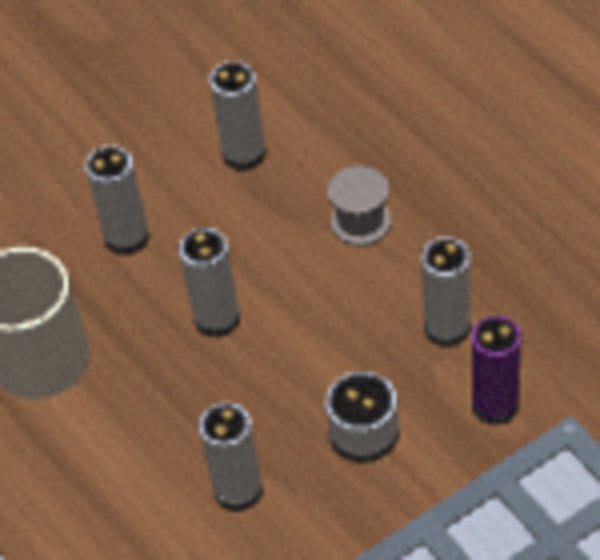

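View pics/c2.png

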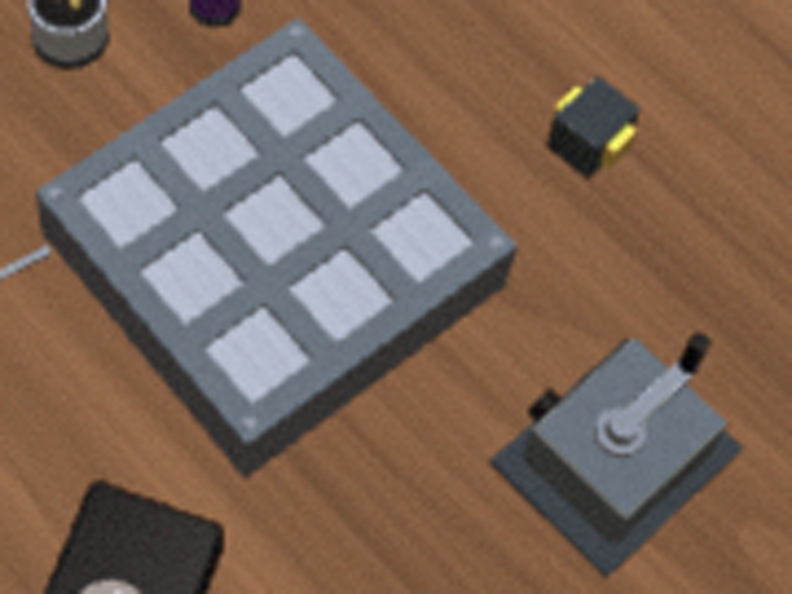

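Run:
```python
from h import *
s=cap('scene'); d=cap('side')
for n,(u,v) in dict(A=(218.2,104.2),B=(187.5,125.5),C=(211,146.2),D=(271.5,149),E=(216.5,190.7)).items(): p=pt(s,u,v,90);print(n,p,np.hypot(*p[:2]),'side',proj(d,p))
print('purple',pt(s,160+496/4,85+335/4,90),'fat',pt(s,160+362/4,85+402/4,45),'spool',pt(s,160+359/4,85+188/4,42))
cs=[pt(s,*q,56) for q in [(302.7,190),(244.1,229.3),(291.1,285.5),(352,240.7)]]
cs=np.array(cs);print(cs,cs.mean(0)); print([ (np.linalg.norm(e),np.degrees(np.arctan2(e[1],e[0]))) for e in np.roll(cs,-1,0)-cs])
print('pivot',pt(s,376.4,281.6,71),'post',pt(s,393.6,262.3,100))
for q in [cs.mean(0),pt(s,393.6,262.3,100)]: print('side',proj(d,q))
```

```text
A [ 438.8 -354.7   90. ] 564.231805200664 side (np.float64(347.0), np.float64(359.0))
B [ 562.  -346.5   90. ] 660.2319668116654 side (np.float64(395.2), np.float64(323.4))
C [ 555.7 -235.2   90. ] 603.4248337614222 side (np.float64(352.3), np.float64(287.5))
D [ 427.8 -110.2   90. ] 441.7656392251439 side (np.float64(263.0), np.float64(275.7))
E [637.8 -99.2  90. ] 645.4684190570441 side (np.float64(339.6), np.float64(234.2))
purple [447.1 -32.7  90. ] fat [538.3 -75.6  45. ] spool [ 411.6 -235.2   42. ]
[[439.6  40.2  56. ]
 [646.   30.1  56. ]
 [657.1 234.4  56. ]
 [449.4 245.7  56. ]] [548.025 137.6    56.   ]
[(np.float64(206.64696949144934), np.float64(-2.8014832245046764)), (np.float64(204.60131964383808), np.float64(86.8900711624697)), (np.float64(208.00716333818895), np.float64(176.88587076387145)), (np.float64(205.7335412615065), np.float64(-92.73028499197028))]
pivot [492.5 370.3  71. ] post [434.8 367.8 100. ]
side (np.float64(248.6), np.float64(205.4))
side (np.float64(164.2), np.float64(161.8))
```

```bash
cat >> h.py <<'E'
def Rd(yaw): # tool down, tool y axis at world angle yaw (deg)
    a=np.radians(yaw); y=np.array([np.cos(a),np.sin(a),0]); z=np.array([0,0,-1.]); return np.c_[np.cross(y,z),y,z]
def go(*tg):
    s=sensors.state(); R0=rot(s['ee_rot']); p0=np.array(s['tcp_pos'])
    for x,y,z,yaw in tg:
        d=R0.T@(np.array([x,y,z])-p0); rv=R.from_matrix(R0.T@Rd(yaw)).as_rotvec()
        print((x,y,z,yaw),(d/500).round(4).tolist(),(rv/(np.pi/2)).round(4).tolist(),'rows>=%d'%max(np.ceil(np.linalg.norm(d)/50),np.ceil(np.degrees(np.linalg.norm(rv))/8.59)))
def st():
    s=sensors.state(); y=rot(s['ee_rot'])[:,1]
    print(round(s['time_s'],2),s['tcp_pos'].round(1),'yaw',np.degrees(np.arctan2(y[1],y[0])).round(1),'F',s['contact_force'].round(1),'g',round(s['grip_width'],1),round(s['grasp_force'],1))
E
python3 -c "
from h import *
st();go((417,341,203,54))"
```

```text
0.25 [185.8 517.4 203.2] yaw 70.2 F [-0.3 -0.4 -0.7] g 85.4 0.0
(417, 341, 203, 54) [-0.5545, -0.1757, 0.0005] [-0.0005, 0.0, 0.1805] rows>=6
```

Emit:
drive_tool([
  [-1,-0.555,-0.176,0,0,0,0.18],
  [-1,-0.555,-0.176,0,0,0,0.18],
  [-1,-0.555,-0.176,0,0,0,0.18],
  [-1,-0.555,-0.176,0,0,0,0.18],
  [-1,-0.555,-0.176,0,0,0,0.18],
  [-1,-0.555,-0.176,0,0,0,0.18],
  [-1,-0.555,-0.176,0,0,0,0.18],
  [-1,-0.555,-0.176,0,0,0,0.18],
  [-1,-0.555,-0.176,0,0,0,0.18],
], newtons=40)

```text
time_s: 1.15
tcp_pos: [416.4, 341.4, 203.4]
ee_rot: [-0.0, 0.308, 0.951, -0.0]
contact_force: [0.2, 0.6, 0.2]
grip_width: -0.2
grasp_force: 0.0
```

```bash
python3 -c "
from h import *
st();c=cap('wrist','w1.png');print(c['origin'],proj(c,(435,368,100)),proj(c,(417,341,30)))
go((417,341,84,54),(421,346.5,84,54))"
```

```text
1.15 [416.4 341.4 203.4] yaw 54.1 F [0.2 0.6 0.2] g -0.2 0.0
[357.68006767 382.9779983  372.53116196] (np.float64(315.5), np.float64(205.1)) (np.float64(278.1), np.float64(189.7))
(417, 341, 84, 54) [-0.0021, -0.0001, 0.239] [-0.0003, -0.0003, 0.0015] rows>=3
(421, 346.5, 84, 54) [-0.0021, 0.0135, 0.239] [-0.0003, -0.0003, 0.0015] rows>=3
```

View pics/w1.png

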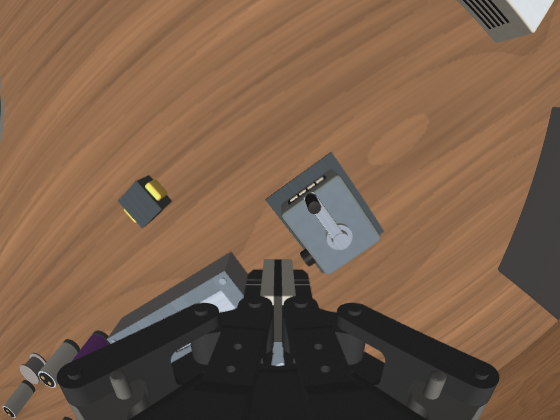

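```bash
python3 -c "
from h import *
c=cap('wrist');print(pt(c,312,199,100),pt(c,340,238,75))
for u,v in [(331,153),(266,198),(383,233),(299,177)]: print(pt(c,u,v,3))
"
```

```text
[428.5 368.9 100. ] [484.1 368.1  75. ]
[421.8 412.5   3. ]
[421.3 320.8   3. ]
[542.2 412.8   3. ]
[423.4 366.3   3. ]
```

Emit:
drive_tool([
  [-1,0.01,0,0.1,0,0,0],
  [-1,0.01,0,0.18,0,0,0],
  [-1,0.01,0,0.225,0,0,0],
  [-1,0.01,0,0.239,0,0,0],
  [-1,0.01,0,0.239,0,0,0],
  [-1,0.01,0.025,0.239,0,0,0],
  [-1,0.015,0.05,0.239,0,0,0],
  [-1,0.02,0.075,0.239,0,0,0],
  [-1,0.02,0.1,0.239,0,0,0],
  [-1,0.018,0.12,0.239,0,0,0],
  [-1,0.015,0.14,0.239,0,0,0],
  [-1,0.015,0.14,0.239,0,0,0],
])

```text
time_s: 2.45
tcp_pos: [453.8, 403.4, 85.0]
ee_rot: [0.001, 0.308, 0.951, 0.001]
contact_force: [0.1, 0.3, -0.7]
grip_width: -0.1
grasp_force: 0.0
```

```bash
python3 -c "
from h import *
st();c=cap('wrist','w2.png')"
```

```text
2.45 [453.8 403.4  85. ] yaw 54.1 F [ 0.1  0.3 -0.7] g -0.1 0.0
```

View pics/w2.png

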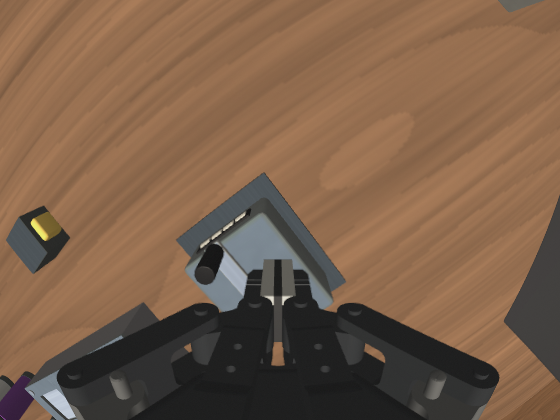

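```bash
python3 -c "
from h import *
c=cap('wrist');print(c['origin'],pt(c,206,272,100),pt(c,217,248,76), proj(c,(453.8,403.4,77)),proj(c,(433,368.5,100)))
print([pt(c,u,v,3) for u,v in [(264,173),(177,239),(345,282)]])
"
```

```text
[393.90535391 444.07713104 253.56811372] [434.1 368.1 100. ] [432.1 372.3  76. ] (np.float64(280.8), np.float64(247.9)) (np.float64(205.2), np.float64(270.1))
[array([420.4, 412.4,   3. ]), array([421.2, 319.3,   3. ]), array([539.2, 413. ,   3. ])]
```

```bash
python3 -c "
from h import *
c=cap('wrist')
s=sensors.state();R0=rot(s['ee_rot'])
for x in (11,0,-11):
  for z in (8,-5,-20,-40): print(x,z,proj(c,s['tcp_pos']+R0@[x,0,z]))
go((453.8,403.4,150,54),(418,347,150,54),(418,347,83,54))
"
```

```text
11 8 (np.float64(278.0), np.float64(229.4))
11 -5 (np.float64(278.1), np.float64(237.2))
11 -20 (np.float64(278.2), np.float64(247.8))
11 -40 (np.float64(278.4), np.float64(265.0))
0 8 (np.float64(278.0), np.float64(247.1))
0 -5 (np.float64(278.1), np.float64(255.9))
0 -20 (np.float64(278.2), np.float64(267.8))
0 -40 (np.float64(278.3), np.float64(286.9))
-11 8 (np.float64(278.0), np.float64(264.0))
-11 -5 (np.float64(278.1), np.float64(273.8))
-11 -20 (np.float64(278.2), np.float64(286.6))
-11 -40 (np.float64(278.3), np.float64(307.3))
(453.8, 403.4, 150, 54) [-0.0009, 0.0047, -0.1318] [-0.0004, -0.0001, 0.0004] rows>=2
(418, 347, 150, 54) [-0.0092, -0.1287, -0.1318] [-0.0004, -0.0001, 0.0004] rows>=2
(418, 347, 83, 54) [-0.0092, -0.1286, 0.0022] [-0.0004, -0.0001, 0.0004] rows>=2
```

```bash
python3 -c "
from h import *
c=cap('side');i=c['image'][90:220,110:270,::-1]
s=sensors.state();p=s['tcp_pos'];print(proj(c,p+[0,0,-8]),proj(c,(434,368,100)))
u,v=proj(c,p+[0,0,-8])
i=cv2.resize(i,None,fx=4.5,fy=4.5,interpolation=cv2.INTER_CUBIC)
cv2.circle(i,(int((u-110)*4.5),int((v-90)*4.5)),4,(0,0,255),-1)
cv2.imwrite('pics/s2.png',i)"
```

```text
(np.float64(165.9), np.float64(161.6)) (np.float64(163.9), np.float64(161.8))
```

View pics/s2.png

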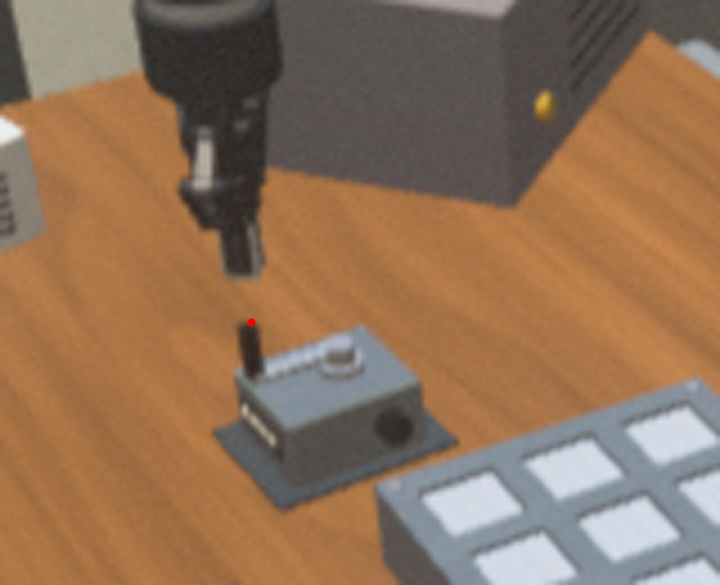

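```bash
python3 -c "
from h import *
d=cap('side');w=cap('wrist')
s=sensors.state();p=s['tcp_pos'];R0=rot(s['ee_rot'])
for z in (8,-10,-20,-30): print(z,proj(d,p+R0@[0,0,z]))
# triangulate tip edge (+x face bottom): wrist (278,260), side approx (164,151.1)
A=[];
(o1,d1),(o2,d2)=ray(w,278,260),ray(d,164,151.1)
t=np.linalg.lstsq(np.c_[d1,-d2],o2-o1,rcond=None)[0];a=o1+d1*t[0];b=o2+d2*t[1];print(a,b,R0.T@((a+b)/2-p))
go((453.8,403.4,150,54),(360,440,150,54),(360,440,35,54))
"
```

```text
8 (np.float64(165.9), np.float64(161.6))
-10 (np.float64(165.1), np.float64(155.9))
-20 (np.float64(164.6), np.float64(152.7))
-30 (np.float64(164.1), np.float64(149.5))
[447.260309   404.42527426 106.08493702] [451.90609492 403.90255748 107.93301634] [  3.40019814   0.61069204 -22.97957751]
(453.8, 403.4, 150, 54) [-0.0009, 0.0049, -0.1319] [-0.0004, -0.0001, 0.0004] rows>=2
(360, 440, 150, 54) [0.1939, -0.046, -0.1319] [-0.0004, -0.0001, 0.0004] rows>=3
(360, 440, 35, 54) [0.1939, -0.0459, 0.0981] [-0.0004, -0.0001, 0.0004] rows>=3
```

Emit:
drive_tool([
  [-1,0.194,-0.046,-0.13,0,0,0],
  [-1,0.194,-0.046,-0.13,0,0,0],
  [-1,0.194,-0.046,-0.13,0,0,0],
  [-1,0.194,-0.046,-0.03,0,0,0],
  [-1,0.194,-0.046,0.05,0,0,0],
  [-1,0.194,-0.046,0.1,0,0,0],
  [-1,0.194,-0.046,0.12,0,0,0],
  [-1,0.194,-0.046,0.13,0,0,0],
  [-1,0.194,-0.046,0.14,0,0,0],
  [-1,0.194,-0.046,0.14,0,0,0],
])

```text
time_s: 3.75
tcp_pos: [361.0, 440.8, 14.7]
ee_rot: [0.0, 0.309, 0.951, 0.001]
contact_force: [0.4, 0.3, -0.4]
grip_width: -0.2
grasp_force: 0.0
```

Emit:
drive_tool([
  [-1,0,0,0.008,0,0,0],
  [-1,0,0,0.014,0,0,0],
  [-1,0,0,0.02,0,0,0],
  [-1,0,0,0.02,0,0,0],
])

```text
time_s: 4.15
tcp_pos: [360.1, 440.2, 3.8]
ee_rot: [-0.0, 0.309, 0.951, -0.0]
contact_force: [0.7, 0.6, -0.5]
grip_width: -0.1
grasp_force: 0.0
```

Emit:
drive_tool([
  [-1,0,0,0.012,0,0,0],
  [-1,0,0,0.02,0,0,0],
  [-1,0,0,0.028,0,0,0],
  [-1,0,0,0.034,0,0,0],
  [-1,0,0,0.034,0,0,0],
])

```text
time_s: 4.65
tcp_pos: [360.0, 440.1, -13.6]
ee_rot: [-0.0, 0.309, 0.951, -0.0]
contact_force: [-0.0, 0.5, 0.5]
grip_width: 0.0
grasp_force: 0.0
```

Emit:
drive_tool([
  [-1,0,0,0.004,0,0,0],
  [-1,0,0,0.008,0,0,0],
  [-1,0,0,0.012,0,0,0],
  [-1,0,0,0.012,0,0,0],
])

```text
time_s: 5.05
tcp_pos: [360.2, 440.3, -19.2]
ee_rot: [-0.0, 0.309, 0.951, -0.0]
contact_force: [-0.8, 0.5, 0.4]
grip_width: 0.1
grasp_force: 0.0
```

Emit:
drive_tool([
  [-1,0,0,0.003,0,0,0],
  [-1,0,0,0.006,0,0,0],
  [-1,0,0,0.008,0,0,0],
  [-1,0,0,0.008,0,0,0],
])

```text
time_s: 5.45
tcp_pos: [360.2, 440.3, -23.1]
ee_rot: [-0.0, 0.309, 0.951, -0.0]
contact_force: [0.0, 0.3, -0.5]
grip_width: -0.1
grasp_force: 0.0
```

Emit:
drive_tool([
  [-1,0,0,0.002,0,0,0],
  [-1,0,0,0.004,0,0,0],
  [-1,0,0,0.006,0,0,0],
  [-1,0,0,0.006,0,0,0],
])

```text
time_s: 5.85
tcp_pos: [360.2, 440.3, -26.1]
ee_rot: [-0.0, 0.309, 0.951, -0.0]
contact_force: [-0.6, -0.3, 0.4]
grip_width: -0.2
grasp_force: 0.0
```

Emit:
drive_tool([
  [-1,0,0,0.002,0,0,0],
  [-1,0,0,0.004,0,0,0],
  [-1,0,0,0.006,0,0,0],
  [-1,0,0,0.006,0,0,0],
])

```text
time_s: 6.25
tcp_pos: [360.4, 440.5, -27.7]
ee_rot: [0.0, 0.309, 0.951, 0.0]
contact_force: [-1.7, -2.9, 11.0]
grip_width: -0.1
grasp_force: 5.7
```

```bash
python3 -c "
from h import *
c=cap('side');s=sensors.state();p=s['tcp_pos']
u,v=map(int,proj(c,(p[0],p[1],0)));print(u,v)
w=cap('wrist')['image'][200:340,200:360,::-1]
i=c['image'][v-70:v+30,u-60:u+60,::-1]
i=cv2.resize(i,(480,400),interpolation=cv2.INTER_CUBIC);cv2.circle(i,(240,280),3,(0,0,255),-1)
w=cv2.resize(w,(320,280),interpolation=cv2.INTER_CUBIC); w=cv2.copyMakeBorder(w,0,120,0,0,cv2.BORDER_CONSTANT)
cv2.imwrite('pics/s3.png',np.hstack([i,w]))"
```

```text
132 188
```

View pics/s3.png

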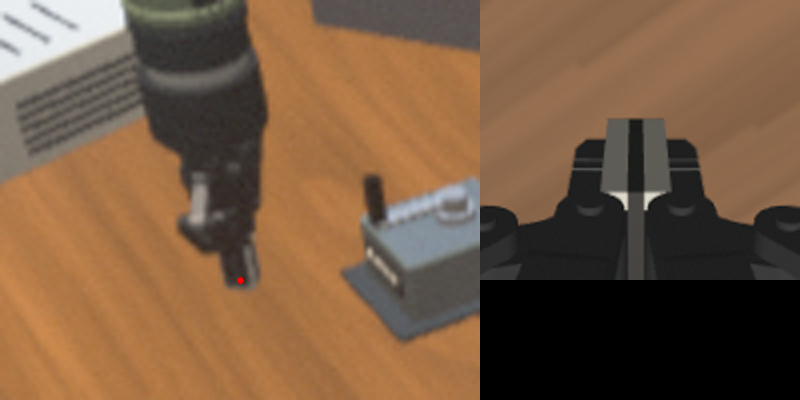

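The picture shows the fingertips touching the bench while the reported TCP z is −27.7. The true tip is therefore about 27.5 mm above reported z, with xy fine. I'll use that offset from here on.

```bash
python3 -c "
from h import *
go((360,440,100,54),(412,343,100,54),(412,343,50,54))
"
```

```text
(360, 440, 100, 54) [-0.0, -0.0012, -0.2553] [0.0004, 0.0001, 0.0006] rows>=3
(412, 343, 100, 54) [-0.1981, -0.0972, -0.2553] [0.0004, 0.0001, 0.0006] rows>=4
(412, 343, 50, 54) [-0.1981, -0.0973, -0.1553] [0.0004, 0.0001, 0.0006] rows>=3
```

Emit:
drive_tool([
  [-1,0,0,-0.1,0,0,0],
  [-1,0,0,-0.2,0,0,0],
  [-1,-0.05,-0.02,-0.255,0,0,0],
  [-1,-0.12,-0.06,-0.255,0,0,0],
  [-1,-0.198,-0.097,-0.255,0,0,0],
  [-1,-0.198,-0.097,-0.255,0,0,0],
  [-1,-0.198,-0.097,-0.175,0,0,0],
  [-1,-0.198,-0.097,-0.155,0,0,0],
  [-1,-0.198,-0.097,-0.155,0,0,0],
  [-1,-0.198,-0.067,-0.155,0,0,0],
  [-1,-0.195,-0.047,-0.155,0,0,0],
  [-1,-0.19,-0.027,-0.155,0,0,0],
  [-1,-0.188,-0.007,-0.155,0,0,0],
  [-1,-0.19,0.013,-0.155,0,0,0],
  [-1,-0.194,0.033,-0.155,0,0,0],
  [-1,-0.196,0.043,-0.155,0,0,0],
  [-1,-0.196,0.043,-0.155,0,0,0],
])

```text
time_s: 8.05
tcp_pos: [453.3, 400.8, 48.6]
ee_rot: [0.0, 0.309, 0.951, 0.0]
contact_force: [-1.6, -1.0, 1.0]
grip_width: 0.3
grasp_force: 0.9
```

```bash
python3 -c "
from h import *
st();c=cap('wrist')
i=cv2.resize(c['image'][150:330,160:400,::-1],(720,540),interpolation=cv2.INTER_CUBIC);cv2.imwrite('pics/w4.png',i)
print(proj(c,(475,422,100)))"
```

```text
8.05 [453.3 400.8  48.6] yaw 54.0 F [-1.6 -1.   1. ] g 0.3 0.9
(np.float64(348.4), np.float64(308.9))
```

View pics/w4.png

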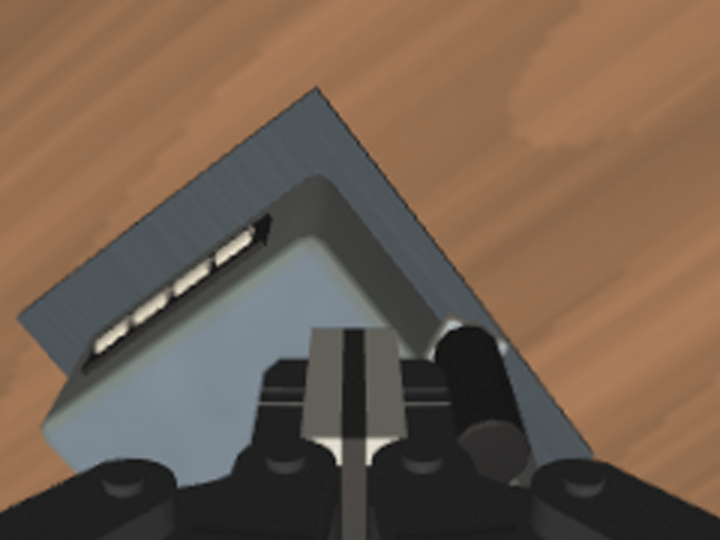

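Emit:
drive_tool([
  [-1,-0.002,0.01,0,0,0,0],
  [-1,-0.004,0.018,0,0,0,0],
  [-1,-0.004,0.022,0,0,0,0],
  [-1,-0.004,0.022,0,0,0,0],
])

```text
time_s: 8.5
tcp_pos: [460.4, 405.0, 48.4]
ee_rot: [0.001, 0.309, 0.951, -0.003]
contact_force: [-1.5, -9.9, 3.7]
grip_width: 0.2
grasp_force: 4.4
```

```bash
cat > post.py <<'E'
from h import *
c=cap('scene'); im=c['image'].astype(int); 
# dark post pixels near counter
u0,v0=proj(c,(480,395,85)); u0,v0=int(u0),int(v0)
for th in (0,.9,1.1,1.25):
    print(th,proj(c,(490-55*np.cos(th),368+55*np.sin(th),100)))
i=c['image'][v0-40:v0+45,u0-60:u0+60,::-1]
cv2.imwrite('pics/post.png',cv2.resize(i,(720,510),interpolation=cv2.INTER_CUBIC));print('crop',u0-60,v0-40,'x6')
E
python3 post.py
```

```text
0 (np.float64(393.6), np.float64(262.4))
0.9 (np.float64(401.1), np.float64(279.8))
1.1 (np.float64(400.5), np.float64(283.8))
1.25 (np.float64(399.3), np.float64(286.7))
crop 328 243 x6
```

Emit:
drive_tool([
  [-1,-0.005,0.002,0,0,0,0],
  [-1,-0.009,0.004,0,0,0,0],
  [-1,-0.009,0.004,0,0,0,0],
])

```text
time_s: 8.85
tcp_pos: [461.5, 404.9, 48.0]
ee_rot: [-0.003, 0.309, 0.951, -0.003]
contact_force: [-11.2, -7.3, 6.9]
grip_width: 0.1
grasp_force: 5.7
```

```bash
python3 post.py
```

```text
0 (np.float64(393.6), np.float64(262.4))
0.9 (np.float64(401.1), np.float64(279.8))
1.1 (np.float64(400.5), np.float64(283.8))
1.25 (np.float64(399.3), np.float64(286.7))
crop 328 243 x6
```

View pics/post.png

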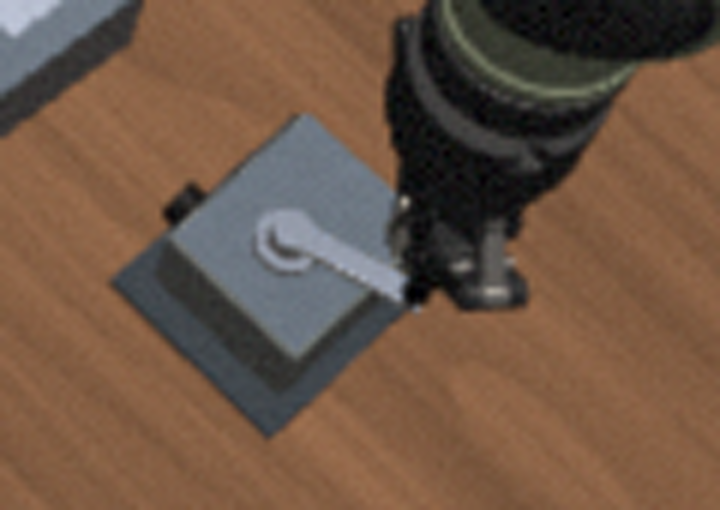

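```bash
python3 -c "
from h import *
c=cap('scene');a=pt(c,376.3,282.2,72);b=pt(c,396.5,292.3,68);print(a,b,np.arctan2(b[1]-a[1],-(b[0]-a[0])))
print('mug',pt(c,166,155,90))
go((461.5,405,110,54),(440,-60,165,-3))
"
```

```text
[494.3 371.4  72. ] [474.3 421.6  68. ] 1.1916645192635438
mug [ 674.4 -295.4   90. ]
(461.5, 405, 110, 54) [0.0005, -0.0007, -0.1239] [-0.0043, -0.0021, 0.0006] rows>=2
(440, -60, 165, -3) [-0.5102, -0.7796, -0.2303] [-0.005, 0.0002, 0.634] rows>=10
```

Emit:
drive_tool([
  [-1,-0.003,0.002,0,0,0,0],
  [-1,0,-0.001,-0.1,0,0,0],
  [-1,0,-0.001,-0.18,0,0,0],
  [-1,0,-0.001,-0.23,0,0,0],
  [0,-0.06,-0.08,-0.23,0,0,0.09],
  [1,-0.11,-0.16,-0.23,0,0,0.18],
  [1,-0.17,-0.24,-0.23,0,0,0.27],
  [1,-0.22,-0.32,-0.23,0,0,0.36],
  [1,-0.28,-0.4,-0.23,0,0,0.45],
  [1,-0.34,-0.5,-0.23,0,0,0.54],
  [1,-0.4,-0.6,-0.23,0,0,0.634],
  [1,-0.45,-0.69,-0.23,0,0,0.634],
  [1,-0.51,-0.78,-0.23,0,0,0.634],
  [1,-0.51,-0.78,-0.23,0,0,0.634],
  [1,-0.51,-0.78,-0.23,0,0,0.634],
])

```text
time_s: 10.45
tcp_pos: [443.8, -61.5, 164.2]
ee_rot: [0.001, 0.727, 0.686, 0.001]
contact_force: [0.7, 1.3, 0.4]
grip_width: 85.1
grasp_force: 0.0
```

```bash
python3 -c "
from h import *
st();c=cap('wrist','w5.png');print(c['origin'])
for n,p in dict(D=(428,-110,90),P=(447,-33,90),c1=(443,38,56),c2=(648,28,56),c4=(449,247,56)).items(): print(n,proj(c,p))
s=cap('scene');print('post',proj(s,(436,368,100)),s['image'][262,393],s['image'][287,399])"
```

```text
10.45 [443.8 -61.5 164.2] yaw -3.3 F [0.7 1.3 0.4] g 85.1 0.0
[448.06637221  10.49633445 333.20959719]
D (np.float64(260.9), np.float64(272.1))
P (np.float64(278.4), np.float64(179.1))
c1 (np.float64(268.4), np.float64(89.8))
c2 (np.float64(482.5), np.float64(104.7))
c4 (np.float64(263.0), np.float64(-107.8))
post (np.float64(393.3), np.float64(262.6)) [48 47 43] [62 70 76]
```

View pics/w5.png

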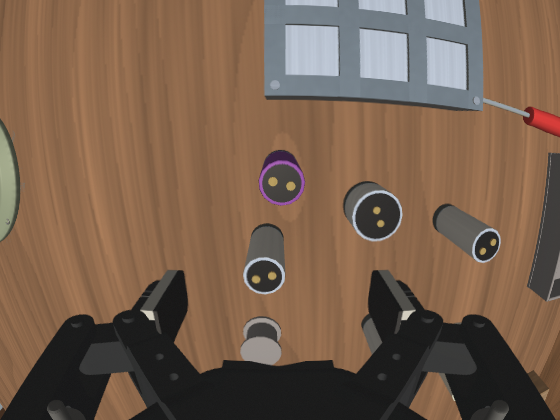

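The lever is back at rest. In the wrist view D is at (264,275), purple at (281,183), the fat can at (376,215) and can E at (486,245).

```bash
python3 -c "
from h import *
c=cap('wrist')
print('D',pt(c,264.5,275,90),'P',pt(c,281.5,184,90),'E',pt(c,486,245,90))
print('crate',pt(c,265.5,96,56),pt(c,481.5,105,56))
print('cell openings', [pt(c,u,v,51.5) for u,v in [(287,75),(338,77),(361,79),(406,83),(428,86),(466,91)]])
p=pt(c,264.5,275,90);go((429,-110,100,-3),(429,-110,32,-3))"
```

```text
D [ 430.4 -109.8   90. ] P [448.4 -34.   90. ] E [638.4 -98.2  90. ]
crate [439.2  35.8  56. ] [645.4  31.3  56. ]
cell openings [array([458.3,  53.5,  51.5]), array([502. ,  50.8,  51.5]), array([522.4,  49.1,  51.5]), array([564.8,  47. ,  51.5]), array([587.2,  45.5,  51.5]), array([629.8,  43.9,  51.5])]
(429, -110, 100, -3) [-0.1055, -0.0228, 0.1275] [0.0006, -0.0003, -0.0001] rows>=2
(429, -110, 32, -3) [-0.1056, -0.0229, 0.2635] [0.0006, -0.0003, -0.0001] rows>=3
```

Emit:
drive_tool([
  [1,-0.104,-0.025,0.08,0,0,0],
  [1,-0.104,-0.025,0.17,0,0,0],
  [1,-0.104,-0.025,0.24,0,0,0],
  [1,-0.104,-0.025,0.268,0,0,0],
  [1,-0.104,-0.025,0.268,0,0,0],
  [-1,-0.104,-0.025,0.268,0,0,0],
  [-1,-0.104,-0.025,0.268,0,0,0],
  [-1,-0.104,-0.025,0.268,0,0,0],
  [-1,-0.104,-0.025,0.268,0,0,0],
  [-1,-0.104,-0.025,0.268,0,0,0],
], newtons=60)

```text
time_s: 11.6
tcp_pos: [428.8, -110.0, 30.9]
ee_rot: [0.001, 0.725, 0.688, 0.001]
contact_force: [-0.4, 1.4, 7.0]
grip_width: 34.3
grasp_force: 59.0
```

```bash
cat >> h.py <<'E'
CC=np.array([548,138.]);CY=-2.9
def cell(i,j):
    a=np.radians(CY); return CC+64*i*np.array([np.cos(a),np.sin(a)])+64*j*np.array([-np.sin(a),np.cos(a)])
E
python3 -c "
from h import *
st()
for i in (-1,0,1):
  for j in (-1,0,1): print((i,j),cell(i,j).round(1))
x,y=cell(-1,1);z=sensors.state()['tcp_pos'][2]
go((430,-110,z+75,-3),(x,y,z+75,-3),(x,y,z+56+6,-3),(x,y,z+46,-3))"
```

```text
11.6 [ 428.8 -110.    30.9] yaw -3.0 F [-0.4  1.4  7. ] g 34.3 59.0
(-1, -1) [480.8  77.3]
(-1, 0) [484.1 141.2]
(-1, 1) [487.3 205.2]
(0, -1) [544.8  74.1]
(0, 0) [548. 138.]
(0, 1) [551.2 201.9]
(1, -1) [608.7  70.8]
(1, 0) [611.9 134.8]
(1, 1) [615.2 198.7]
(430, -110, np.float64(105.92560517607399), -3) [-0.0, 0.0028, -0.15] [0.0019, 0.0004, -0.0] rows>=2
(np.float64(487.3199093051217), np.float64(205.15598702469757), np.float64(105.92560517607399), -3) [0.6354, 0.0843, -0.1501] [0.0019, 0.0004, -0.0] rows>=7
(np.float64(487.3199093051217), np.float64(205.15598702469757), np.float64(92.92560517607399), -3) [0.6355, 0.0842, -0.1241] [0.0019, 0.0004, -0.0] rows>=7
(np.float64(487.3199093051217), np.float64(205.15598702469757), np.float64(76.92560517607399), -3) [0.6355, 0.0841, -0.0921] [0.0019, 0.0004, -0.0] rows>=7
```

Emit:
drive_tool([
  [-1,0,0,-0.09,0,0,0],
  [-1,0,0,-0.18,0,0,0],
  [-1,0.02,0,-0.22,0,0,0],
  [-1,0.1,0.013,-0.22,0,0,0],
  [-1,0.2,0.026,-0.22,0,0,0],
  [-1,0.3,0.04,-0.22,0,0,0],
  [-1,0.4,0.053,-0.22,0,0,0],
  [-1,0.5,0.066,-0.22,0,0,0],
  [-1,0.58,0.077,-0.2,0,0,0],
  [-1,0.635,0.084,-0.16,0,0,0],
  [-1,0.635,0.084,-0.13,0,0,0],
  [-1,0.635,0.084,-0.13,0,0,0],
  [-1,0.635,0.084,-0.115,0,0,0],
  [-1,0.635,0.084,-0.1,0,0,0],
  [-1,0.635,0.084,-0.092,0,0,0],
  [-1,0.635,0.084,-0.092,0,0,0],
])

```text
time_s: 13.2
tcp_pos: [487.4, 205.0, 79.8]
ee_rot: [0.001, 0.726, 0.688, 0.002]
contact_force: [-8.0, -1.2, 29.2]
grip_width: 34.7
grasp_force: 63.9
```

```bash
python3 -c "
from h import *
st();c=cap('wrist','w6.png')"
```

```text
13.2 [487.4 205.   79.8] yaw -3.1 F [-8.  -1.2 29.2] g 34.7 63.9
```

View pics/w6.png

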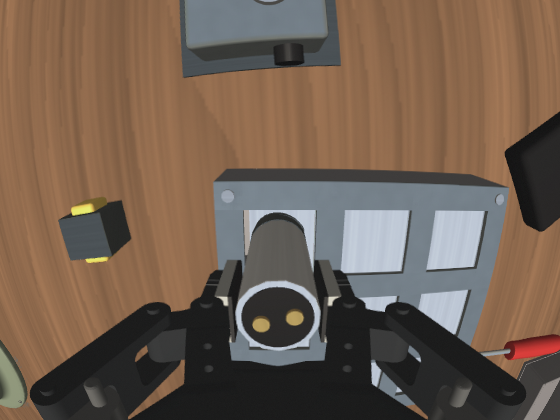

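Cell (-1,1) stopped about 7 mm below the cover, so it is taken. I'll try (0,1) next.

Emit:
drive_tool([
  [-1,0,0,-0.04,0,0,0],
  [-1,0,0,-0.04,0,0,0],
  [-1,0,0.08,-0.04,0,0,0],
  [-1,0,0.128,-0.04,0,0,0],
  [-1,0,0.128,-0.035,0,0,0],
  [-1,0,0.128,-0.025,0,0,0],
  [-1,0,0.128,-0.01,0,0,0],
  [-1,0,0.128,0,0,0,0],
  [-1,0,0.128,0,0,0,0],
])

```text
time_s: 14.15
tcp_pos: [550.4, 201.8, 79.4]
ee_rot: [0.001, 0.725, 0.688, 0.001]
contact_force: [-6.9, -3.3, 26.3]
grip_width: 34.6
grasp_force: 65.1
```

Emit:
drive_tool([
  [-1,0,0,-0.04,0,0,0],
  [-1,0,0,-0.04,0,0,0],
  [-1,0,0.08,-0.04,0,0,0],
  [-1,0,0.13,-0.04,0,0,0],
  [-1,0,0.13,-0.035,0,0,0],
  [-1,0,0.13,-0.025,0,0,0],
  [-1,0,0.13,-0.01,0,0,0],
  [-1,0,0.13,0,0,0,0],
  [-1,0,0.13,0,0,0,0],
])

```text
time_s: 15.05
tcp_pos: [613.0, 198.4, 74.1]
ee_rot: [-0.001, 0.725, 0.688, -0.001]
contact_force: [-0.9, -0.4, -1.5]
grip_width: 34.9
grasp_force: 62.0
```

Emit:
drive_tool([
  [-1,0,0.004,0,0,0,0],
  [-1,0,0.004,0.02,0,0,0],
  [-1,0,0.004,0.04,0,0,0],
  [-1,0,0.004,0.06,0,0,0],
  [-1,0,0.004,0.07,0,0,0],
  [-1,0,0.004,0.076,0,0,0],
  [-1,0,0.004,0.08,0,0,0],
  [-1,0,0.004,0.08,0,0,0],
])

```text
time_s: 15.85
tcp_pos: [616.8, 198.3, 35.4]
ee_rot: [-0.0, 0.725, 0.688, -0.0]
contact_force: [0.1, 0.1, -2.2]
grip_width: 34.6
grasp_force: 62.1
```

Emit:
drive_tool([
  [-1,0,-0.003,0.003,0,0,0],
  [-1,0,-0.003,0.006,0,0,0],
  [-1,0,-0.003,0.006,0,0,0],
])

```text
time_s: 16.15
tcp_pos: [616.1, 198.5, 34.5]
ee_rot: [0.001, 0.725, 0.688, 0.001]
contact_force: [-2.6, -1.2, 7.4]
grip_width: 34.8
grasp_force: 63.1
```

```bash
cat >> h.py <<'E'
def brass(c,z=92.5):
    hsv=cv2.cvtColor(c['image'],cv2.COLOR_RGB2HSV)
    m=cv2.inRange(hsv,(15,70,60),(32,255,255)); n,l,s,ce=cv2.connectedComponentsWithStats(m)
    q=[(pt(c,*ce[k],z),ce[k].round(0),s[k,4]) for k in range(1,n) if 6<=s[k,4]<900]
    out=[]
    for a in range(len(q)):
        for b in range(a):
            d=np.linalg.norm(q[a][0]-q[b][0])
            if 9<d<24: out.append(((q[a][0]+q[b][0])/2,round(d,1),((q[a][1]+q[b][1])/2)))
    return out
E
python3 -c "
from h import *
for n in ('scene','side'):
  for o in brass(cap(n)): print(n,*o)
go((616,198.5,110,-3),(634,-70,110,-3))"
```

```text
scene [ 340.  -948.5   92.5] 15.2 [143.   1.]
scene [ 564.3 -349.    92.5] 14.6 [186. 125.]
scene [ 557.55 -236.65   92.5 ] 13.6 [210.5 145.5]
scene [ 826.1 -388.9   92.5] 20.4 [103.5 162.5]
scene [ 844.25 -382.15   92.5 ] 23.9 [ 99.5 167.5]
scene [ 862.3 -370.    92.5] 20.9 [ 96.5 173.5]
scene [ 881.   -364.25   92.5 ] 18.2 [ 91.5 178. ]
scene [ 638.95 -101.1    92.5 ] 13.8 [215.5 190. ]
side [1675.8 1259.5   92.5] 21.0 [322.5   2. ]
side [2566.75  653.9    92.5 ] 23.4 [542.    4.5]
side [1279.   937.2   92.5] 19.1 [296.   37.5]
side [2145.75  328.5    92.5 ] 17.3 [553.5  41.5]
side [1609.15  584.6    92.5 ] 20.0 [416.  48.]
side [1564.05  521.85   92.5 ] 23.0 [420.   55.5]
side [1342.9  540.3   92.5] 23.3 [374.5  66.5]
side [1851.3  191.5   92.5] 21.0 [542.   68.5]
side [1117.    633.95   92.5 ] 20.7 [310.   71.5]
side [1212.05  572.25   92.5 ] 21.1 [341.   71.5]
side [1847.4   169.95   92.5 ] 22.9 [546.5  71. ]
side [1480.8  391.    92.5] 22.8 [431.5  72.5]
side [1057.75  590.35   92.5 ] 22.4 [303.5  79.5]
side [1396.15  330.95   92.5 ] 23.3 [427.5  83.5]
side [1409.7   313.25   9
[... 4990 characters left out ...]
1.5 250.5]
side [128.8  145.05  92.5 ] 19.4 [ 73. 259.]
side [ 930.1 -398.7   92.5] 20.4 [539.  260.5]
side [ 509.25 -117.8    92.5 ] 12.9 [298. 261.]
side [ 936.45 -414.6    92.5 ] 17.3 [547.5 263.5]
side [ 954.5  -423.75   92.5 ] 23.8 [556.5 263. ]
side [ 940.95 -427.75   92.5 ] 13.9 [554.5 266.5]
side [243.7   27.05  92.5 ] 22.2 [149. 271.]
side [231.05  24.85  92.5 ] 19.5 [144.  274.5]
side [ 607.85 -304.95   92.5 ] 14.8 [397.  297.5]
side [ 95.75 -32.    92.5 ] 22.9 [ 85.5 323.5]
side [ 439.95 -358.6    92.5 ] 13.4 [349. 359.]
(616, 198.5, 110, -3) [0.0001, 0.0002, -0.151] [0.0013, -0.0002, -0.0002] rows>=2
(634, -70, 110, -3) [-0.5342, 0.0644, -0.151] [0.0013, -0.0002, -0.0002] rows>=6
```

Emit:
drive_tool([
  [0.13,0,0,0,0,0,0],
  [0.13,0,0,0,0,0,0],
  [0.13,0,0,-0.03,0,0,0],
  [0.13,0,0,-0.1,0,0,0],
  [0.5,-0.05,0,-0.17,0,0,0],
  [1,-0.15,0.02,-0.19,0,0,0],
  [1,-0.25,0.04,-0.19,0,0,0],
  [1,-0.35,0.06,-0.19,0,0,0],
  [1,-0.45,0.076,-0.19,0,0,0],
  [1,-0.54,0.076,-0.19,0,0,0],
  [1,-0.592,0.076,-0.17,0,0,0],
  [1,-0.592,0.076,-0.1,0,0,0],
  [1,-0.592,0.076,-0.03,0,0,0],
  [1,-0.592,0.076,0.005,0,0,0],
  [1,-0.592,0.076,0.005,0,0,0],
  [-1,-0.592,0.076,0.005,0,0,0],
  [-1,-0.592,0.076,0.005,0,0,0],
  [-1,-0.592,0.076,0.005,0,0,0],
  [-1,-0.592,0.076,0.005,0,0,0],
  [-1,-0.592,0.076,0.005,0,0,0],
])

```text
time_s: 18.25
tcp_pos: [639.3, -99.5, 32.0]
ee_rot: [0.001, 0.725, 0.688, 0.001]
contact_force: [-0.3, -0.1, 6.3]
grip_width: 34.4
grasp_force: 59.2
```

```bash
cat >> h.py <<'E'
def where(n='scene'):
    for p,d,u in brass(cap(n)):
        if 380<p[0]<700 and -420<p[1]<260 and 10<d<18: print(n,p,d,u)
E
python3 -c "
from h import *
st();where();where('side')
s=cap('side');u,v=map(int,proj(s,(616,198,94)));print(u,v)
cv2.imwrite('pics/x.png',cv2.resize(s['image'][150:280,170:330,::-1],None,fx=4,fy=4))
x,y=cell(1,0);z=sensors.state()['tcp_pos'][2]
go((x,y,z+110,-3),(x,y,z+46,-3))"
```

```text
18.25 [639.3 -99.5  32. ] yaw -3.0 F [-0.3 -0.1  6.3] g 34.4 59.2
scene [447.85 -34.    92.5 ] 13.7 [283.5 168. ]
scene [612.65 194.2   92.5 ] 13.7 [294. 258.]
side [447.25 -36.45  92.5 ] 13.7 [251.5 250.5]
side [ 508.85 -117.35   92.5 ] 13.9 [297.5 261.5]
side [ 613.4  -239.75   92.5 ] 17.2 [375.5 276. ]
side [ 563.4  -350.95   92.5 ] 13.5 [397.5 324. ]
side [ 440.25 -358.5    92.5 ] 13.7 [349. 359.]
258 172
(np.float64(611.9180388597879), np.float64(134.76205183509035), np.float64(141.94739429543384), -3) [0.4649, -0.0786, -0.2205] [0.0022, 0.0003, -0.0001] rows>=6
(np.float64(611.9180388597879), np.float64(134.76205183509035), np.float64(77.94739429543384), -3) [0.4649, -0.079, -0.0925] [0.0022, 0.0003, -0.0001] rows>=5
```

View pics/x.png

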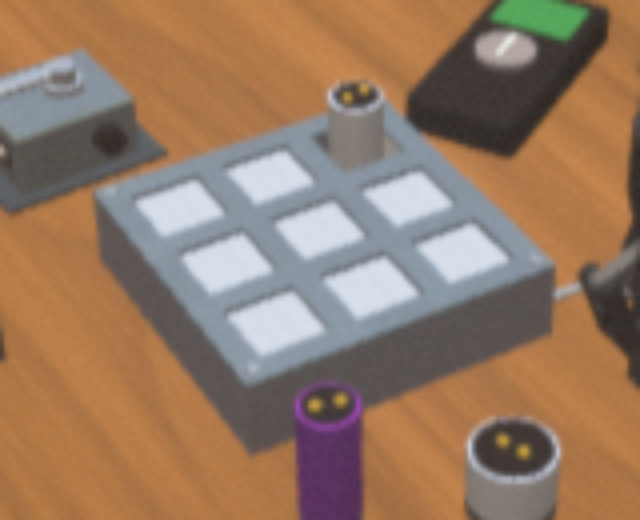

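Emit:
drive_tool([
  [-1,0,0,-0.08,0,0,0],
  [-1,0.02,0,-0.15,0,0,0],
  [-1,0.1,-0.017,-0.15,0,0,0],
  [-1,0.2,-0.034,-0.15,0,0,0],
  [-1,0.3,-0.051,-0.15,0,0,0],
  [-1,0.4,-0.068,-0.15,0,0,0],
  [-1,0.465,-0.079,-0.14,0,0,0],
  [-1,0.465,-0.079,-0.13,0,0,0],
  [-1,0.465,-0.079,-0.13,0,0,0],
  [-1,0.465,-0.079,-0.115,0,0,0],
  [-1,0.465,-0.079,-0.1,0,0,0],
  [-1,0.465,-0.079,-0.09,0,0,0],
  [-1,0.465,-0.079,-0.09,0,0,0],
])

```text
time_s: 19.7
tcp_pos: [609.6, 133.9, 73.8]
ee_rot: [-0.001, 0.726, 0.688, -0.001]
contact_force: [-0.2, -0.1, -2.6]
grip_width: 34.5
grasp_force: 61.1
```

Emit:
drive_tool([
  [-1,0.002,0.003,0.005,0,0,0],
  [-1,0.002,0.003,0.025,0,0,0],
  [-1,0.002,0.003,0.045,0,0,0],
  [-1,0.002,0.003,0.06,0,0,0],
  [-1,0.002,0.003,0.07,0,0,0],
  [-1,0.002,0.003,0.076,0,0,0],
  [-1,0.002,0.003,0.08,0,0,0],
  [-1,0.002,0.003,0.08,0,0,0],
])

```text
time_s: 20.5
tcp_pos: [611.8, 136.0, 35.9]
ee_rot: [-0.0, 0.725, 0.688, -0.0]
contact_force: [-2.3, -0.5, 3.7]
grip_width: 34.7
grasp_force: 61.2
```

```bash
python3 -c "
from h import *
st();where();where('side')
go((556.5,-236,110,-3),(556.5,-236,31,-3))"
```

```text
20.5 [611.8 136.   35.9] yaw -3.0 F [-2.3 -0.5  3.7] g 34.7 61.2
scene [ 564.05 -349.35   92.5 ] 14.3 [186. 125.]
side [447.45 -36.35  92.5 ] 13.9 [251.5 250.5]
side [ 509.05 -117.9    92.5 ] 13.1 [297.5 261.5]
side [ 681.45 -364.     92.5 ] 16.4 [446.5 300.5]
side [ 563.65 -350.65   92.5 ] 12.9 [398. 324.]
side [ 440.3 -358.6   92.5] 13.6 [349. 359.]
(556.5, -236, 110, -3) [-0.7488, -0.0715, -0.1483] [-0.0001, -0.0001, -0.0] rows>=8
(556.5, -236, 31, -3) [-0.7489, -0.0715, 0.0097] [-0.0001, -0.0001, -0.0] rows>=8
```

Emit:
drive_tool([
  [0.13,0,0,0,0,0,0],
  [0.13,0,0,0,0,0,0],
  [0.13,0,0,-0.03,0,0,0],
  [0.13,0,0,-0.1,0,0,0],
  [0.5,-0.05,0,-0.17,0,0,0],
  [1,-0.15,-0.014,-0.19,0,0,0],
  [1,-0.25,-0.024,-0.19,0,0,0],
  [1,-0.35,-0.034,-0.19,0,0,0],
  [1,-0.45,-0.043,-0.19,0,0,0],
  [1,-0.55,-0.053,-0.19,0,0,0],
  [1,-0.65,-0.062,-0.19,0,0,0],
  [1,-0.735,-0.071,-0.19,0,0,0],
  [1,-0.735,-0.071,-0.19,0,0,0],
])

```text
time_s: 21.9
tcp_pos: [557.1, -235.5, 130.3]
ee_rot: [0.002, 0.728, 0.686, -0.0]
contact_force: [-0.0, 0.9, -0.4]
grip_width: 85.8
grasp_force: 0.0
```

```bash
python3 -c "
from h import *
st();where();where('side');where('wrist')
go((556.5,-236,110,-3),(556.5,-236,31,-3))"
```

```text
21.9 [ 557.1 -235.5  130.3] yaw -3.4 F [-0.   0.9 -0.4] g 85.8 0.0
scene [447.45 -34.05  92.5 ] 14.4 [283.5 168. ]
scene [610.05 132.7   92.5 ] 13.2 [279. 241.]
scene [612.6  194.25  92.5 ] 13.9 [294. 258.]
side [447.   -36.45  92.5 ] 13.5 [251.  250.5]
side [ 439.9  -358.95   92.5 ] 13.6 [349.  359.5]
wrist [544.   -95.85  92.5 ] 11.4 [243.5  28.5]
wrist [ 559.2  -238.25   92.5 ] 13.8 [280.  241.5]
(556.5, -236, 110, -3) [-0.014, -0.0009, 0.0399] [0.0001, -0.0003, -0.0005] rows>=1
(556.5, -236, 31, -3) [-0.014, -0.0009, 0.1979] [0.0001, -0.0003, -0.0005] rows>=2
```

```bash
python3 -c "
from h import *
st();go((558,-236.5,31,-3))"
```

```text
22.05 [ 557.3 -229.1  129.9] yaw -3.0 F [-0.6  1.1 -0.3] g 85.5 0.0
(558, -236.5, 31, -3) [-0.0149, 0.0021, 0.1979] [0.0001, -0.0003, -0.0005] rows>=2
```

Emit:
drive_tool([
  [1,-0.015,0.002,0.08,0,0,0],
  [1,-0.015,0.002,0.15,0,0,0],
  [1,-0.015,0.002,0.185,0,0,0],
  [1,-0.015,0.002,0.197,0,0,0],
  [1,-0.015,0.002,0.197,0,0,0],
  [-1,-0.015,0.002,0.197,0,0,0],
  [-1,-0.015,0.002,0.197,0,0,0],
  [-1,-0.015,0.002,0.197,0,0,0],
  [-1,-0.015,0.002,0.197,0,0,0],
  [-1,-0.015,0.002,0.197,0,0,0],
])

```text
time_s: 23.05
tcp_pos: [558.8, -237.3, 32.9]
ee_rot: [0.001, 0.726, 0.688, 0.0]
contact_force: [-0.1, 0.9, 6.3]
grip_width: 34.5
grasp_force: 59.9
```

```bash
python3 -c "
from h import *
st()
z=sensors.state()['tcp_pos'][2]
go(*[(*cell(1,-1),z+46,-3),(*cell(0,-1),z+46,-3)])"
```

```text
23.05 [ 558.8 -237.3   32.9] yaw -3.0 F [-0.1  0.9  6.3] g 34.5 59.9
(np.float64(608.6800906948782), np.float64(70.84401297530243), np.float64(78.90555853349537), -3) [0.6206, 0.0673, -0.0924] [0.0014, 0.0006, -0.0003] rows>=7
(np.float64(544.7620518350903), np.float64(74.08196114021209), np.float64(78.90555853349537), -3) [0.6203, -0.0607, -0.0927] [0.0014, 0.0006, -0.0003] rows>=7
```

Emit:
drive_tool([
  [-1,0,0,-0.08,0,0,0],
  [-1,0.02,0,-0.15,0,0,0],
  [-1,0.1,0.011,-0.16,0,0,0],
  [-1,0.2,0.022,-0.16,0,0,0],
  [-1,0.3,0.033,-0.16,0,0,0],
  [-1,0.4,0.044,-0.16,0,0,0],
  [-1,0.5,0.055,-0.16,0,0,0],
  [-1,0.58,0.064,-0.15,0,0,0],
  [-1,0.621,0.068,-0.14,0,0,0],
  [-1,0.621,0.068,-0.13,0,0,0],
  [-1,0.621,0.068,-0.13,0,0,0],
  [-1,0.621,0.068,-0.115,0,0,0],
  [-1,0.621,0.068,-0.1,0,0,0],
  [-1,0.621,0.068,-0.09,0,0,0],
  [-1,0.621,0.068,-0.09,0,0,0],
])

```text
time_s: 24.55
tcp_pos: [607.2, 70.7, 75.4]
ee_rot: [-0.001, 0.726, 0.688, -0.001]
contact_force: [-1.7, -0.7, -2.1]
grip_width: 34.3
grasp_force: 60.9
```

Emit:
drive_tool([
  [-1,0,0.002,0.005,0,0,0],
  [-1,0,0.002,0.025,0,0,0],
  [-1,0,0.002,0.045,0,0,0],
  [-1,0,0.002,0.06,0,0,0],
  [-1,0,0.002,0.07,0,0,0],
  [-1,0,0.002,0.076,0,0,0],
  [-1,0,0.002,0.08,0,0,0],
  [-1,0,0.002,0.08,0,0,0],
])

```text
time_s: 25.35
tcp_pos: [609.1, 71.5, 36.9]
ee_rot: [-0.0, 0.725, 0.688, 0.0]
contact_force: [-3.1, -0.2, 1.5]
grip_width: 34.4
grasp_force: 60.8
```

```bash
python3 -c "
from h import *
st();where();where('side')
go((564,-342,130,-3),(439.5,-350,130,-3))"
```

```text
25.35 [609.1  71.5  36.9] yaw -3.0 F [-3.1 -0.2  1.5] g 34.4 60.8
scene [ 564.05 -349.35   92.5 ] 14.3 [186. 125.]
scene [610.8  132.75  92.5 ] 12.8 [278.5 241. ]
scene [612.75 193.8   92.5 ] 13.7 [294. 258.]
side [447.1 -36.7  92.5] 13.2 [251.  250.5]
side [ 563.4  -350.85   92.5 ] 13.7 [397.5 324. ]
side [ 440.35 -358.9    92.5 ] 13.6 [349.5 359. ]
(564, -342, 130, -3) [-0.8308, -0.0466, -0.1862] [0.0, -0.0001, -0.0001] rows>=9
(439.5, -350, 130, -3) [-0.8598, -0.2945, -0.1863] [0.0, -0.0001, -0.0001] rows>=10
```

Emit:
drive_tool([
  [0.13,0,0,0,0,0,0],
  [0.13,0,0,0,0,0,0],
  [0.13,0,0,-0.03,0,0,0],
  [0.13,0,0,-0.1,0,0,0],
  [0.5,-0.05,0,-0.17,0,0,0],
  [1,-0.15,-0.008,-0.19,0,0,0],
  [1,-0.25,-0.014,-0.19,0,0,0],
  [1,-0.35,-0.02,-0.19,0,0,0],
  [1,-0.45,-0.025,-0.19,0,0,0],
  [1,-0.55,-0.03,-0.19,0,0,0],
  [1,-0.65,-0.036,-0.19,0,0,0],
  [1,-0.75,-0.042,-0.19,0,0,0],
  [1,-0.82,-0.047,-0.19,0,0,0],
  [1,-0.847,-0.047,-0.17,0,0,0],
  [1,-0.847,-0.047,-0.17,0,0,0],
  [1,-0.847,-0.047,-0.17,0,0,0],
])

```text
time_s: 27.05
tcp_pos: [563.2, -348.7, 120.9]
ee_rot: [-0.001, 0.725, 0.688, 0.0]
contact_force: [-0.4, 0.2, -0.3]
grip_width: 85.4
grasp_force: 0.0
```

```bash
python3 -c "
from h import *
st();where('wrist');where()
go((564,-350,31,-3))"
```

```text
27.05 [ 563.2 -348.7  120.9] yaw -3.0 F [-0.4  0.2 -0.3] g 85.4 0.0
wrist [ 565.55 -350.4    92.5 ] 13.8 [280.5 238. ]
wrist [ 442.9 -358.2   92.5] 13.9 [112. 254.]
scene [ 564.05 -349.35   92.5 ] 14.3 [186. 125.]
scene [447.7 -34.3  92.5] 13.8 [283.5 168. ]
scene [606.3  69.8  92.5] 13.5 [264.5 224. ]
scene [610.45 132.55  92.5 ] 12.8 [278.5 241. ]
scene [612.95 194.6   92.5 ] 13.7 [294. 258.]
(564, -350, 31, -3) [-0.0037, 0.0006, 0.1813] [-0.0002, -0.0005, 0.0012] rows>=2
```

Emit:
drive_tool([
  [1,-0.003,0.002,0.08,0,0,0],
  [1,-0.003,0.002,0.14,0,0,0],
  [1,-0.003,0.002,0.17,0,0,0],
  [1,-0.003,0.002,0.181,0,0,0],
  [1,-0.003,0.002,0.181,0,0,0],
  [-1,-0.003,0.002,0.181,0,0,0],
  [-1,-0.003,0.002,0.181,0,0,0],
  [-1,-0.003,0.002,0.181,0,0,0],
  [-1,-0.003,0.002,0.181,0,0,0],
  [-1,-0.003,0.002,0.181,0,0,0],
])

```text
time_s: 28.15
tcp_pos: [565.0, -352.5, 32.4]
ee_rot: [0.001, 0.726, 0.688, 0.0]
contact_force: [0.3, 0.5, 6.8]
grip_width: 34.5
grasp_force: 60.3
```

```bash
python3 -c "
from h import *
st()
z=sensors.state()['tcp_pos'][2]
go(*[(*cell(0,-1),z+46,-3),(*cell(-1,-1),z+46,-3)])"
```

```text
28.15 [ 565.  -352.5   32.4] yaw -3.0 F [0.3 0.5 6.8] g 34.5 60.3
(np.float64(544.7620518350903), np.float64(74.08196114021209), np.float64(78.4257113311892), -3) [0.8497, -0.0853, -0.0933] [0.0011, 0.0009, -0.0003] rows>=9
(np.float64(480.8440129753024), np.float64(77.31990930512174), np.float64(78.4257113311892), -3) [0.8494, -0.2133, -0.0935] [0.0011, 0.0009, -0.0003] rows>=9
```

Emit:
drive_tool([
  [-1,0,0,-0.08,0,0,0],
  [-1,0.02,0,-0.15,0,0,0],
  [-1,0.1,-0.01,-0.16,0,0,0],
  [-1,0.2,-0.02,-0.16,0,0,0],
  [-1,0.3,-0.03,-0.16,0,0,0],
  [-1,0.4,-0.04,-0.16,0,0,0],
  [-1,0.5,-0.05,-0.16,0,0,0],
  [-1,0.6,-0.06,-0.16,0,0,0],
  [-1,0.7,-0.07,-0.16,0,0,0],
  [-1,0.79,-0.08,-0.15,0,0,0],
  [-1,0.847,-0.085,-0.14,0,0,0],
  [-1,0.847,-0.085,-0.13,0,0,0],
  [-1,0.847,-0.085,-0.13,0,0,0],
  [-1,0.847,-0.085,-0.13,0,0,0],
  [-1,0.847,-0.085,-0.115,0,0,0],
  [-1,0.847,-0.085,-0.1,0,0,0],
  [-1,0.847,-0.085,-0.09,0,0,0],
  [-1,0.847,-0.085,-0.09,0,0,0],
])

```text
time_s: 29.95
tcp_pos: [543.1, 72.9, 74.9]
ee_rot: [-0.001, 0.726, 0.688, -0.001]
contact_force: [-1.2, 0.1, -2.6]
grip_width: 34.7
grasp_force: 61.0
```

Emit:
drive_tool([
  [-1,0,0.002,0.005,0,0,0],
  [-1,0,0.002,0.025,0,0,0],
  [-1,0,0.002,0.045,0,0,0],
  [-1,0,0.002,0.06,0,0,0],
  [-1,0,0.002,0.07,0,0,0],
  [-1,0,0.002,0.076,0,0,0],
  [-1,0,0.002,0.08,0,0,0],
  [-1,0,0.002,0.08,0,0,0],
])

```text
time_s: 30.75
tcp_pos: [544.9, 73.1, 36.4]
ee_rot: [0.0, 0.725, 0.688, -0.0]
contact_force: [-1.8, -2.0, 2.0]
grip_width: 34.7
grasp_force: 61.4
```

```bash
python3 -c "
from h import *
st();where();where('side')
go((442,-357,120,-3))"
```

```text
30.75 [544.9  73.1  36.4] yaw -3.0 F [-1.8 -2.   2. ] g 34.7 61.4
scene [606.3   70.05  92.5 ] 14.0 [264.5 224. ]
scene [610.7  132.55  92.5 ] 12.4 [278.5 241. ]
scene [612.85 194.2   92.5 ] 13.4 [294. 258.]
side [546.55  78.3   92.5 ] 12.4 [261.  206.5]
side [447.1 -36.7  92.5] 13.2 [251.  250.5]
side [ 613.45 -305.65   92.5 ] 13.1 [399.5 296.5]
side [ 604.  -314.4   92.5] 15.7 [399.5 301.5]
side [ 575.2  -337.45   92.5 ] 17.0 [396.5 316. ]
side [ 440.15 -358.85   92.5 ] 14.2 [349.5 359. ]
(442, -357, 120, -3) [-0.87, -0.1603, -0.1667] [-0.0001, 0.0003, -0.0002] rows>=10
```

Emit:
drive_tool([
  [0.08,0,0,0,0,0,0],
  [0.08,0,0,0,0,0,0],
  [0.08,0,0,-0.03,0,0,0],
  [0.08,0,0,-0.1,0,0,0],
  [0.5,-0.05,-0.01,-0.17,0,0,0],
  [1,-0.15,-0.028,-0.19,0,0,0],
  [1,-0.25,-0.046,-0.19,0,0,0],
  [1,-0.35,-0.064,-0.19,0,0,0],
  [1,-0.45,-0.083,-0.19,0,0,0],
  [1,-0.55,-0.1,-0.19,0,0,0],
  [1,-0.65,-0.12,-0.19,0,0,0],
  [1,-0.75,-0.138,-0.19,0,0,0],
  [1,-0.83,-0.153,-0.19,0,0,0],
  [1,-0.87,-0.16,-0.17,0,0,0],
  [1,-0.87,-0.16,-0.17,0,0,0],
  [1,-0.87,-0.16,-0.17,0,0,0],
])

```text
time_s: 32.45
tcp_pos: [442.4, -356.4, 120.8]
ee_rot: [-0.0, 0.726, 0.688, 0.001]
contact_force: [0.2, 0.1, -0.5]
grip_width: 85.2
grasp_force: 0.0
```

```bash
python3 -c "
from h import *
where('wrist');where();st()
go((441.5,-357,31,-3))"
```

```text
wrist [ 441.7 -358.2   92.5] 13.9 [275.5 238. ]
scene [447.7 -34.3  92.5] 13.8 [283.5 168. ]
scene [542.25  74.45  92.5 ] 13.2 [284.  211.5]
scene [606.6   70.05  92.5 ] 13.8 [264. 224.]
scene [610.55 132.75  92.5 ] 13.2 [278.5 241. ]
scene [612.25 194.    92.5 ] 13.0 [294. 258.]
32.55 [ 442.9 -355.6  121.3] yaw -2.9 F [-0.1 -0.5  0.3] g 85.6 0.0
(441.5, -357, 31, -3) [-0.0031, -0.0026, 0.1805] [0.0002, -0.0004, 0.0007] rows>=2
```

Emit:
drive_tool([
  [1,-0.004,-0.002,0.08,0,0,0],
  [1,-0.004,-0.002,0.14,0,0,0],
  [1,-0.004,-0.002,0.17,0,0,0],
  [1,-0.004,-0.002,0.181,0,0,0],
  [1,-0.004,-0.002,0.181,0,0,0],
  [-1,-0.004,-0.002,0.181,0,0,0],
  [-1,-0.004,-0.002,0.181,0,0,0],
  [-1,-0.004,-0.002,0.181,0,0,0],
  [-1,-0.004,-0.002,0.181,0,0,0],
  [-1,-0.004,-0.002,0.181,0,0,0],
])

```text
time_s: 33.55
tcp_pos: [441.6, -359.3, 31.7]
ee_rot: [0.001, 0.726, 0.688, -0.0]
contact_force: [-0.3, 0.4, 5.1]
grip_width: 34.3
grasp_force: 59.3
```

```bash
python3 -c "
from h import *
st()
z=sensors.state()['tcp_pos'][2]
go(*[(*cell(-1,-1),z+46,-3),(*cell(-1,0),z+46,-3)])"
```

```text
33.55 [ 441.6 -359.3   31.7] yaw -3.0 F [-0.3  0.4  5.1] g 34.3 59.3
(np.float64(480.8440129753024), np.float64(77.31990930512174), np.float64(77.67287503078403), -3) [0.8761, 0.0324, -0.093] [0.0006, 0.0007, -0.0003] rows>=9
(np.float64(484.08196114021206), np.float64(141.23794816490965), np.float64(77.67287503078403), -3) [1.0041, 0.0321, -0.0931] [0.0006, 0.0007, -0.0003] rows>=11
```

Emit:
drive_tool([
  [-1,0,0,-0.09,0,0,0],
  [-1,0.02,0.01,-0.18,0,0,0],
  [-1,0.1,0.02,-0.23,0,0,0],
  [-1,0.2,0.03,-0.23,0,0,0],
  [-1,0.3,0.033,-0.23,0,0,0],
  [-1,0.4,0.033,-0.23,0,0,0],
  [-1,0.5,0.033,-0.23,0,0,0],
  [-1,0.6,0.033,-0.23,0,0,0],
  [-1,0.7,0.033,-0.23,0,0,0],
  [-1,0.8,0.033,-0.22,0,0,0],
  [-1,0.875,0.033,-0.18,0,0,0],
  [-1,0.875,0.033,-0.13,0,0,0],
  [-1,0.875,0.033,-0.13,0,0,0],
  [-1,0.875,0.033,-0.13,0,0,0],
  [-1,0.875,0.033,-0.115,0,0,0],
  [-1,0.875,0.033,-0.1,0,0,0],
  [-1,0.875,0.033,-0.09,0,0,0],
  [-1,0.875,0.033,-0.09,0,0,0],
])

```text
time_s: 35.35
tcp_pos: [480.2, 76.7, 75.0]
ee_rot: [-0.0, 0.726, 0.688, -0.001]
contact_force: [-0.1, -0.1, -2.2]
grip_width: 34.5
grasp_force: 61.1
```

Free again, so I'll lower it.

Emit:
drive_tool([
  [-1,0,0.001,0.005,0,0,0],
  [-1,0,0.001,0.025,0,0,0],
  [-1,0,0.001,0.045,0,0,0],
  [-1,0,0.001,0.06,0,0,0],
  [-1,0,0.001,0.07,0,0,0],
  [-1,0,0.001,0.076,0,0,0],
  [-1,0,0.001,0.081,0,0,0],
  [-1,0,0.001,0.081,0,0,0],
])

```text
time_s: 36.15
tcp_pos: [481.1, 77.3, 35.7]
ee_rot: [-0.0, 0.725, 0.688, -0.0]
contact_force: [-2.4, 0.0, 4.6]
grip_width: 34.4
grasp_force: 62.0
```

```bash
python3 -c "
from h import *
st();go((481,77,120,-3),(412,343,100,54),(412,343,50,54))"
```

```text
36.15 [481.1  77.3  35.7] yaw -3.0 F [-2.4  0.   4.6] g 34.4 62.0
(481, 77, 120, -3) [-0.0006, -0.0002, -0.1686] [-0.0001, 0.0, -0.0001] rows>=2
(412, 343, 100, 54) [0.5234, -0.1659, -0.1286] [-0.0001, -0.0, -0.6334] rows>=7
(412, 343, 50, 54) [0.5234, -0.1659, -0.0286] [-0.0001, -0.0, -0.6334] rows>=7
```

Emit:
drive_tool([
  [0.08,0,0,0,0,0,0],
  [0.08,0,0,0,0,0,0],
  [0.08,0,0,-0.03,0,0,0],
  [0.08,0,0,-0.1,0,0,0],
  [0.08,0,0,-0.17,0,0,0],
  [0.08,0.08,-0.03,-0.18,0,0,-0.09],
  [-1,0.16,-0.06,-0.18,0,0,-0.18],
  [-1,0.24,-0.09,-0.17,0,0,-0.27],
  [-1,0.32,-0.12,-0.16,0,0,-0.36],
  [-1,0.4,-0.14,-0.15,0,0,-0.45],
  [-1,0.47,-0.16,-0.14,0,0,-0.54],
  [-1,0.523,-0.166,-0.129,0,0,-0.633],
  [-1,0.523,-0.166,-0.129,0,0,-0.633],
  [-1,0.523,-0.166,-0.129,0,0,-0.633],
])

```text
time_s: 37.55
tcp_pos: [412.0, 343.0, 99.4]
ee_rot: [0.0, 0.309, 0.951, -0.0]
contact_force: [-0.2, -0.9, -0.3]
grip_width: -0.1
grasp_force: 0.0
```

```bash
python3 -c "
from h import *
where();where('side');st();go((412,343,50,54))
s=cap('side');cv2.imwrite('pics/fin.png',cv2.resize(s['image'][90:400,100:420,::-1],(620,600)))"
```

```text
scene [447.85 -34.    92.5 ] 13.7 [283.5 168. ]
scene [555.6  -54.55  92.5 ] 14.3 [250. 184.]
scene [477.55  77.65  92.5 ] 13.2 [302.5 199. ]
scene [542.05  74.2   92.5 ] 14.0 [283.5 211. ]
scene [606.4   70.05  92.5 ] 14.0 [264.5 224. ]
scene [610.6 133.2  92.5] 13.8 [278.5 241.5]
scene [612.6  194.25  92.5 ] 13.9 [294. 258.]
side [546.55  78.3   92.5 ] 12.4 [261.  206.5]
side [481.35  81.3   92.5 ] 13.7 [237.  215.5]
side [447.2 -36.8  92.5] 14.1 [251.5 250.5]
37.65 [412.3 342.   99.7] yaw 53.9 F [-0.1 -0.5 -0.9] g 0.2 0.0
(412, 343, 50, 54) [0.0017, 0.0012, 0.0993] [-0.0002, 0.0002, -0.0017] rows>=1
```

View pics/fin.png

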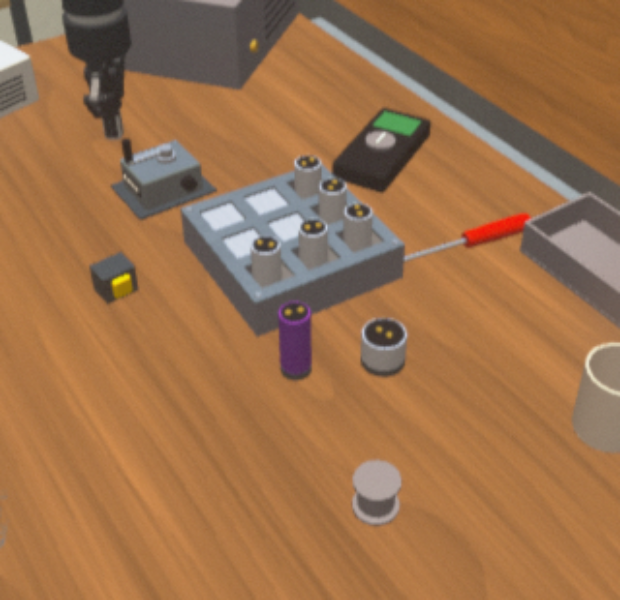

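Emit:
drive_tool([
  [-1,0,0,0.08,0,0,0],
  [-1,0,0,0.1,0,0,0],
  [-1,0,0,0.1,0,0,0],
  [-1,0,0.03,0.1,0,0,0],
  [-1,0.003,0.05,0.1,0,0,0],
  [-1,0.008,0.07,0.1,0,0,0],
  [-1,0.01,0.09,0.1,0,0,0],
  [-1,0.008,0.11,0.1,0,0,0],
  [-1,0.004,0.13,0.1,0,0,0],
  [-1,0.002,0.14,0.1,0,0,0],
  [-1,0,0.15,0.1,0,0,0],
  [-1,-0.002,0.158,0.1,0,0,0],
  [-1,-0.002,0.162,0.1,0,0,0],
  [-1,-0.007,0.164,0.1,0,0,0],
  [-1,-0.011,0.166,0.1,0,0,0],
  [-1,-0.014,0.168,0.1,0,0,0],
  [-1,-0.014,0.168,0.1,0,0,0],
])

```text
time_s: 39.4
tcp_pos: [462.6, 404.3, 48.7]
ee_rot: [-0.004, 0.309, 0.951, -0.003]
contact_force: [-12.3, -6.4, 8.1]
grip_width: -0.1
grasp_force: 6.1
```

```bash
python3 -c "
from h import *
st();F=sensors.state()['contact_force'];print('tangential',-(F[0]*.949+F[1]*.315))"
```

```text
39.4 [462.6 404.3  48.7] yaw 54.0 F [-12.3  -6.4   8.1] g -0.1 6.1
tangential 13.72242188295279
```

Emit:
drive_tool([
  [-1,-0.002,0.001,0,0,0,0],
  [-1,0.006,-0.002,-0.1,0,0,0],
  [-1,0.006,-0.002,-0.2,0,0,0],
  [-1,0.05,0,-0.25,0,0,0],
  [-1,0.15,0,-0.25,0,0,0],
  [-1,0.2,0,-0.25,0,0,0],
  [-1,0.2,0,-0.25,0,0,0],
  [-1,0.2,0,-0.25,0,0,0],
  [-1,0.2,0,-0.25,0,0,0],
  [-1,0.2,0,-0.25,0,0,0],
])

```text
time_s: 40.4
tcp_pos: [387.5, 464.9, 174.4]
ee_rot: [0.0, 0.31, 0.951, 0.0]
contact_force: [0.4, -0.2, 0.4]
grip_width: 0.5
grasp_force: 0.0
```

```bash
python3 -c "
from h import *
st();where()
for n in('scene','side'):
  c=cap(n);u,v=proj(c,(435,368,97));i=c['image'];u,v=int(u),int(v);print(n,i[v-1:v+3,u-4:u+5].mean(2).round())
r=robot.job_done();print(r)"
```

```text
40.4 [387.5 464.9 174.4] yaw 53.9 F [ 0.4 -0.2  0.4] g 0.5 0.0
scene [447.45 -34.05  92.5 ] 14.4 [283.5 168. ]
scene [477.6  77.9  92.5] 12.9 [302.5 199. ]
scene [542.25  74.45  92.5 ] 13.2 [284.  211.5]
scene [606.15  70.1   92.5 ] 14.1 [264.5 224. ]
scene [610.55 132.75  92.5 ] 13.2 [278.5 241. ]
scene [612.65 194.05  92.5 ] 13.8 [294. 258.]
scene [[104. 101.  93.  61.  41.  47.  69.  96. 102.]
 [103. 100.  65.  53.  37.  40.  42.  69.  99.]
 [ 98. 100.  36.  33.  51.  48.  58.  82.  95.]
 [ 95.  62.  14.  21.  29.  46.  56.  97. 100.]]
side [[108. 110. 109.  99.  89.  90.  94. 111. 115.]
 [111. 108.  99.  76.  60.  59.  67.  94. 111.]
 [110. 109.  91.  58.  47.  52.  53.  82. 112.]
 [115. 111.  96.  57.  41.  46.  44.  77. 109.]]
the job is handed in; nothing more can be done
None
```

I pushed the lever to its stop and let it spring back to open the batch, stood all five tall cans upright in the empty cells, worked the lever once more to close it, and handed the job in at about 40 s; the other things on the bench were left where they were.

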